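Catch pottery sherds from the sorting chute in a hand pan

ROBOT

A 6-joint arm with a two-finger parallel gripper is mounted at the origin on the work surface. World frame = base frame: x ahead of the robot, y to its left, z up, the work surface at z = 0. Lengths are in m, angles in rad, forces in N, time in s.
With the tool pointing down it reaches from about 0.275 to 0.75 m from the base axis. Payload 10.2 kg.
Tool frame: the origin (TCP) lies between the finger pads; the fingertips stand 11 mm ahead of it and the grasp point (between the pads) lies 8 mm behind it; z points along the fingers, y is the line along which they close (so a half turn about z gives the same grasp; the last joint's range is limited). The gripper opens to 88 mm and grips with 3 to 60 N. Pads are 18 mm wide; open, the fingers measure 123 mm over their backs; the gripper's body (75 mm by 187 mm) begins 45 mm behind the grasp point.
Start: joints at [-1.423, 0.313, 1.498, -0, 1.331, -0.223], TCP at [0.19, -0.489, 0.25] pointing down, gripper open.
Joint ranges: [-2.94, 2.94], [-0.97, 2.17], [0.19, 2.56], [-1.23, 4.37], [0.02, 3.11], [-2.88, 2.88]. Speed limits (rad/s): [2.39, 2.39, 3.01, 3.14, 3.14, 3.14].

INTERFACE

Orientations are given as a unit quaternion [x, y, z, w].
In Python, from rig import ctrl gives the robot as it stands.
- The arm moves only by the tool move_arm, never from a script. Its argument "series" is a list that holds one entry, the list of rows, each a list of 7 numbers: the shift along the tool's x, y, z in cm, then the turn, a rotation vector about the tool's x, y, z in degrees, then the closure, from -1 (fully open) to 1 (shut), so that 0 is half open. A call has 1 to 5 rows; each row is the pose to reach, as a shift and turn from the pose commanded when the call began, along the tool's axes at that moment; what a row does not reach only later rows make up. A row lasts 1/8 s, in which the tool goes at most 62.5 mm and 10.7 degrees, less where a joint would pass 70% of its speed; a pose out of reach is approached as far as the arm can. A call with a gripper value outside its range is refused whole. The fingers move at their own pace and stop on an object; "force" is the grip in N (left out, the last holds). Time passes only in rows, so rows that repeat a pose let the fingers close. It gives the time, the measured TCP pose, the force, the opening and the grip force at its end, in the units of the state.
- ctrl.get_obs(): the state, without advancing time (a new reading comes with each control period).
- ctrl.get_image(name): name is "scene" or "top" or "wrist"; returns a dict with "pixels" (384x512x3 uint8, red, green, blue), "camera_matrix" (3x3 intrinsics, pixels), "R" (3x3) and "t" (3): a world point X has camera coordinates R X + t. Camera axes: x right, y down, z forward; pixel columns grow to the right and rows downward; lengths in m; the calibration is good to about 2 mm. A picture is of the moment at which its call begins. There is no depth.
- ctrl.job_done(): hands the job in; it is judged then, once.
The state is a dict: "t": time; "q": joint angles; "qd": joint speeds; "effort": joint torques, N m; "ee_pos": TCP position; "orientation": TCP orientation; "wrist_force": force on the tool from outside, world axes, zero at the start; "wrist_torque": the same for the moment, N m; "opening": finger opening in m; "finger_force": force on a finger pad.
Only numpy, scipy, OpenCV 4.12 (cv2) and the standard library are available. Lean on these libraries where they do the work, as an engineer would, in place of code of your own. Each camera call takes 0.05 s, during which the arm holds its last target. There are 200 camera calls.

TASK

Take the deep black hand pan by its handle and hold it under the lip of the sorting chute, raising its rim against the steel bars of the gate so that the pan lifts the gate and both sherds slide off the chute into the held pan. Then lower the pan, draw it away and set it down upright on the table well clear of the chute, with both sherds in it. Do not open the gate in any other way, and let no sherd fall beside the pan, and keep your fingers off the sherds.

Things in the scene. Friction and masses are not known exactly. Their poses are not given: they have to be found in the camera images.
- pan: DEEP black hand pan, 0.1 kg: open box 120 x 120 mm, 50 high, walls 4. Origin: centre of underside, z up. Handle: bar 20 mm wide (y), 25 to 50 mm above the underside, along -x from x = -60 to -140; grip firmly (40 N) at x = -110. A like tray only 20 mm high is not used. To catch: axes parallel to gate_bail's, pan centre 60 mm to its -y, so the +y wall lifts both bars; raise 40 mm, hold 2 s.
- gate_bail (a point): Midway between the steel gate's two lifting bars, at their underside, 105 mm above the table when shut. z up; the chute slopes 45 deg DOWN to -y; +x across. Bars: 8 mm square, along y from -32 to +30 mm, at x = -41 and 41, cross bar at y = 26. Gate plate and lip at y = -28; lip floor 55 mm above this point. Gate slides up freely, 60 mm at most, falls shut (0.6 N). Post and foot: y over 35.
- sherd1: Lower of two brown pottery sherds lying on the chute behind the gate: curved fragment, about 40 x 32 x 18 mm, 25 g. Origin at its middle. The chute is an aluminium trough 56 mm wide inside, 130 mm long, its top end 280 mm above the table, with 35 mm side walls; these reach 22 mm past the lip, above its level.
- sherd2: Upper sherd on the chute, same shape, size and mass as sherd1. Origin at its middle.
Not all that is in view belongs to the job. Of the things that look like the pan, the larger one is meant. What is shaped like the sherd2 but blue is not meant.

How it is judged:
By the outcome, as a careful person would: the job done as asked, in the order asked, and still so for the second after the job is handed in, with the robot touching nothing.
It also fails if it takes over 64 s, if anything falls off the work surface, if the arm or the gripper's body presses on something with over 40 N, if the wrist force passes 120 N, or if a joint passes its speed limit or range.

## Working session

There is one attempt and no reset: what is moved stays moved. The work goes in short steps, Python scripts to look and compute and a tool call to move; the robot and the scene stay as the last step left them, time stands still between calls to the robot, and variables do not carry over. Pictures are saved under pics/ and viewed, at most 10 in all, crops included, and the job is handed in when it is done.

Besides the shell and the picture viewer there is one more tool, called after ">>>" as name(argument=value, ...) on one line, values as JSON. move_arm: Moves the arm, as the interface text tells. Its arguments: {"type":"object","properties":{"series":{"type":"array","items":{"type":"array","items":{"type":"array","items":{"type":"number"}}}},"force":{"type":"number"}},"required":["series"]}

```bash
mkdir -p pics; ls; cat > h.py <<'E'
import numpy as np,cv2,pickle
from scipy.spatial.transform import Rotation as Rot
from rig import ctrl
def snap(name,fn):
    d=ctrl.get_image(name);pickle.dump(d,open(f'pics/{fn}.pkl','wb'))
    cv2.imwrite(f'pics/{fn}.png',d['pixels'][:,:,::-1].copy());return d
def load(fn): return pickle.load(open(f'pics/{fn}.pkl','rb'))
def ray(d,u,v,z):
    K,R,t=map(np.array,(d['camera_matrix'],d['R'],d['t']))
    c=-R.T@t; r=R.T@np.linalg.inv(K)@[u,v,1]; return c+r*(z-c[2])/r[2]
def proj(d,X):
    K,R,t=map(np.array,(d['camera_matrix'],d['R'],d['t']))
    p=(np.atleast_2d(X)@R.T+t)@K.T; return p[:,:2]/p[:,2:]
def crop(fn,out,x0,y0,x1,y1,s):
    im=cv2.imread(f'pics/{fn}.png')[y0:y1,x0:x1];cv2.imwrite(f'pics/{out}.png',cv2.resize(im,None,fx=s,fy=s,interpolation=cv2.INTER_CUBIC))
E
python3 - <<'E'
from h import *
a=snap('scene','s0')['pixels'];b=snap('top','t0')['pixels']
cv2.imwrite('pics/both.png',np.vstack([a,b])[:,:,::-1][:, :])
o=ctrl.get_obs();print(o)
for f in('s0','t0'):
    d=load(f);print(-np.array(d['R']).T@d['t'])
E
```

```text
pics
{'t': 0.1, 'q': array([-1.42338774e+00,  3.13341810e-01,  1.49834826e+00, -4.35031448e-05,
        1.33099788e+00, -2.23384842e-01]), 'qd': array([ 0.00082719, -0.00081576, -0.00452391, -0.00104686, -0.00076572,
       -0.00079023]), 'effort': array([ 2.49571691e-03, -4.02810323e+01, -2.52644509e+01,  6.95945369e-02,
        3.42623983e-02, -5.11459768e-05]), 'ee_pos': array([ 0.19019151, -0.48911484,  0.24924986]), 'orientation': array([ 9.82862097e-01,  1.84341525e-01, -3.11932166e-07, -5.48056420e-04]), 'wrist_force': array([0.39184363, 0.27259559, 0.4793955 ]), 'wrist_torque': array([ 0.00496736,  0.01852697, -0.02054805]), 'finger_force': 0.0, 'opening': 0.0880892941049335}
[ 1.25944347 -0.0523839   0.91113081]
[ 0.33236838 -0.16076393  1.32278064]
```

View pics/s0.png

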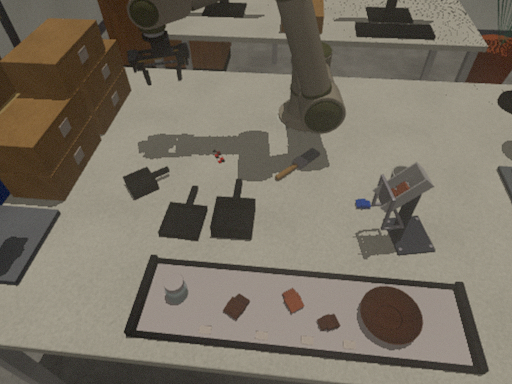

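View pics/t0.png

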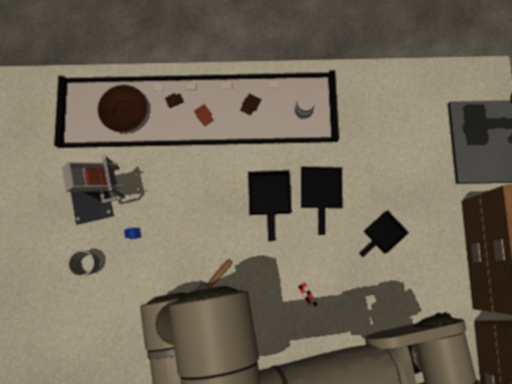

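The scene picture shows three black pans: A at (235,217), B at (183,220) and C, a small one, at (142,182). The chute is at (400,190), and its gate faces left. I'll enlarge the pans and the chute.

```bash
python3 - <<'E'
from h import *
im=cv2.imread('pics/s0.png');tp=cv2.imread('pics/t0.png')
a=cv2.resize(im[155:250,110:270],(800,475),interpolation=cv2.INTER_CUBIC)
cv2.imwrite('pics/c1.png',a)
b=cv2.resize(im[155:260,345:445],(571,600),interpolation=cv2.INTER_CUBIC)
cv2.imwrite('pics/c2.png',b)
c=cv2.resize(tp[145:245,50:170],(720,600),interpolation=cv2.INTER_CUBIC)
cv2.imwrite('pics/c3.png',c)
E
```

```text
(no output)
```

View pics/c1.png

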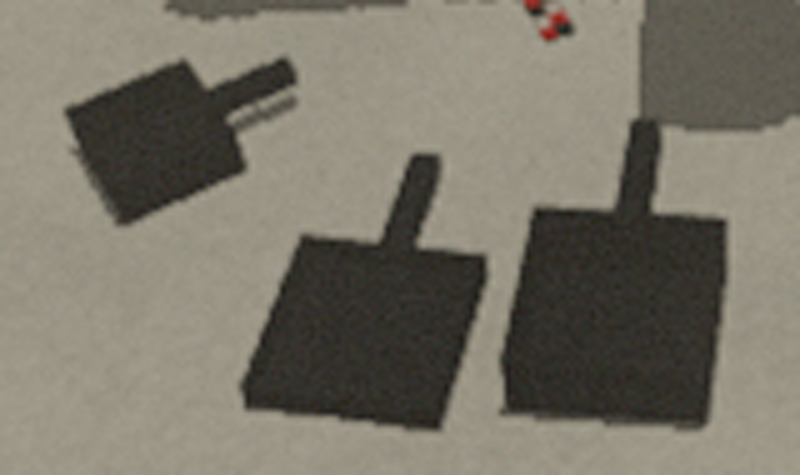

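View pics/c2.png

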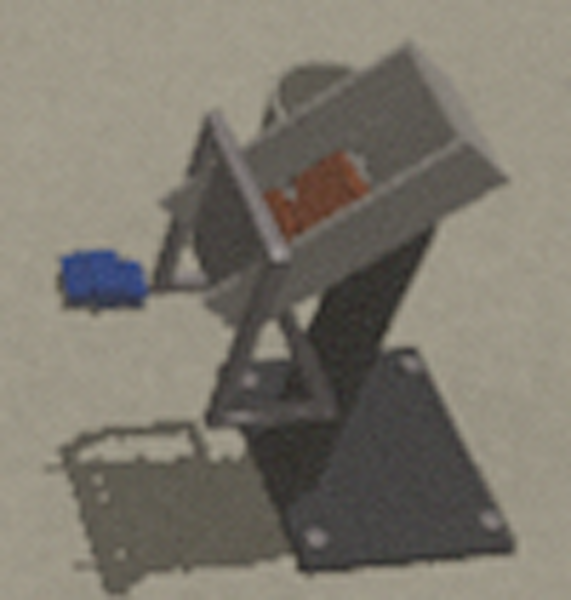

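View pics/c3.png

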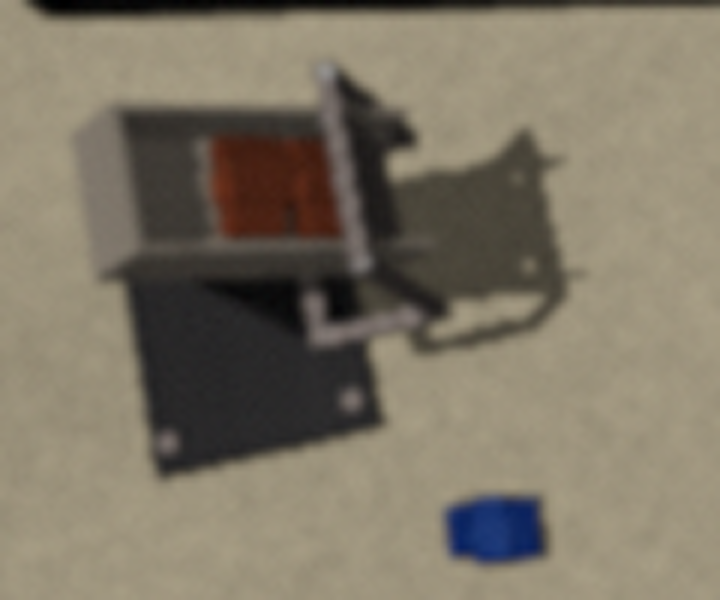

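Candidate pans: A at scene (235,217) / top (270,193), B at scene (183,220) / top (322,187), and C at scene (142,182). A shows a taller side wall in the crop, so I expect it to be the deep pan. I'll check this by fitting 50 mm and 20 mm silhouettes. For the bail, I'll fit the bar ends: scene crop (210,422), (335,412), (155,290); top crop (312,338), (437,315), (408,135).

```bash
cat > fit.py <<'E'
from h import *
from scipy.optimize import minimize,least_squares
S,T=load('s0'),load('t0')
def tf(p,P):
    c,s=np.cos(p[2]),np.sin(p[2]);P=np.array(P,float)
    return np.c_[P[:,0]*c-P[:,1]*s+p[0],P[:,0]*s+P[:,1]*c+p[1],P[:,2]]
def box(x0,x1,y0,y1,z0,z1): return [(x,y,z) for x in(x0,x1) for y in(y0,y1) for z in(z0,z1)]
def sil(d,p,h,k=1):
    m=np.zeros((384*3,512*3),np.uint8)
    for b in(box(-.06*k,.06*k,-.06*k,.06*k,0,h),box(-.14*k,-.06*k,-.01*k,.01*k,h-min(.025,h*.6),h)):
        q=proj(d,tf(p,b));cv2.fillConvexPoly(m,cv2.convexHull(np.round(q*3+1).astype(np.int32)),255)
    return cv2.resize(m,(512,384),interpolation=cv2.INTER_AREA)/255.
def mask(d,r):
    m=np.zeros((384,512));x0,y0,x1,y1=r
    m[y0:y1,x0:x1]=(d['pixels'][y0:y1,x0:x1].max(2)<75);return m
if __name__=='__main__':
    for n,rs,rt,uv in(('A',(208,176,262,242),(245,165,296,245),(270,193)),('B',(155,183,210,243),(297,162,346,240),(322,187))):
        ms,mt=mask(S,rs),mask(T,rt)
        for h in(.05,.02):
            f=lambda p:abs(sil(S,p,h)-ms).sum()+abs(sil(T,p,h)-mt).sum()
            X=ray(T,*uv,h);r=min((minimize(f,[X[0],X[1],y],method='Nelder-Mead',options=dict(initial_simplex=np.array([X[0],X[1],y])+np.array([[0,0,0],[.015,0,0],[0,.015,0],[0,0,.15]]))) for y in(-.1,.1)),key=lambda r:r.fun)
            print(n,h,r.x.round(4),r.fun,ms.sum(),mt.sum())
    c2=lambda u,v:(345+u/5.71,155+v/5.71);c3=lambda u,v:(50+u/6,145+v/6)
    pts=[(S,c2(210,422),(.041,-.032,.105)),(S,c2(335,412),(.041,.030,.109)),(S,c2(155,290),(-.041,-.032,.105)),
         (T,c3(312,338),(-.041,.030,.113)),(T,c3(437,315),(-.041,-.032,.113)),(T,c3(408,135),(.041,-.032,.113))]
    g=lambda p:np.concatenate([proj(d,tf(p,[P]))[0]-uv for d,uv,P in pts])
    r=least_squares(g,[.35,.2,.2]);print('bail',r.x.round(4),np.degrees(r.x[2]),r.fun.round(1))
E
python3 fit.py
```

```text
A 0.05 [ 0.5768 -0.209   0.0207] 217.65882352941173 1788.0 1992.0
A 0.02 [ 0.5769 -0.2114  0.0189] 429.5490196078432 1788.0 1992.0
B 0.05 [ 0.5923 -0.3607 -0.0669] 860.7921568627451 1532.0 1848.0
B 0.02 [ 0.5913 -0.3618 -0.043 ] 249.65490196078431 1532.0 1848.0
bail [0.5914 0.2261 0.21  ] 12.033023217294364 [-1.   0.1  0.  -1.2 -0.9 -0.2 -1.8  0.1  0.1 -1.3 -0.4 -0.2]
```

Pan A fits the 50 mm model far better (218 vs 430), and B fits the 20 mm one, so A is the deep pan at (0.577,-0.209), yaw 1.2°. The bail fit gives (0.591,0.226), yaw 12°. Next I go above the handle.

```bash
cat > go.py <<'E'
import sys
from h import *
def rel(x,y,z,yaw):
    o=ctrl.get_obs();R=Rot.from_quat(o['orientation'])
    G=Rot.from_euler('z',yaw,degrees=True)*Rot.from_quat([1,0,0,0])
    print('t',round(o['t'],2),'shift cm',(R.inv().apply(np.array([x,y,z])-o['ee_pos'])*100).round(2),'turn',np.degrees((R.inv()*G).as_rotvec()).round(2))
if __name__=='__main__': rel(*map(float,sys.argv[1:5]))
E
python3 go.py .467 -.211 .14 1.2
```

```text
t 0.1 shift cm [ 35.88 -15.88  10.95] turn [-0.06 -0.   20.05]
```

>>> move_arm(series=[[[6,-2.6,1.8,0,0,4,-1],[12,-5.3,3.6,0,0,8,-1],[18,-7.9,5.5,0,0,12,-1],[23.5,-10.4,7.2,0,0,16,-1],[28,-12.4,8.6,0,0,20,-1]]])

```text
t: 0.72
ee_pos: [0.4035, -0.2745, 0.1647]
orientation: [1.0, 0.01, -0.0, -0.0]
wrist_force: [-0.2, -1.3, -0.5]
opening: 0.0885
finger_force: 0.0
```

```bash
python3 go.py .467 -.211 .14 1.2
```

```text
t 0.72 shift cm [ 6.47 -6.23  2.47] turn [-0.   0.  -0.1]
```

>>> move_arm(series=[[[3.2,-3.1,1.2,0,0,0,-1],[6.4,-6.2,2.4,0,0,0,-1],[6.4,-6.2,2.4,0,0,0,-1],[6.4,-6.2,2.4,0,0,0,-1]]])

```text
t: 1.23
ee_pos: [0.4648, -0.2131, 0.1412]
orientation: [1.0, 0.011, -0.0, 0.0]
wrist_force: [0.1, -0.2, -0.1]
opening: 0.0882
finger_force: 0.0
```

```bash
python3 - <<'E'
from h import *
from fit import tf,box
d=snap('wrist','w1')
im=cv2.imread('pics/w1.png')
for b in(box(-.14,-.06,-.01,.01,.025,.05),box(-.06,.06,-.06,.06,0,.05)):
    for q in proj(d,tf((.5768,-.209,.0207),b)): cv2.circle(im,tuple(int(v) for v in q.clip(-999,999)),3,(0,255,0),1)
cv2.imwrite('pics/w1o.png',im)
import go;go.rel(.467,-.211,.0295,1.2)
E
```

```text
t 1.27 shift cm [ 0.23 -0.24 11.2 ] turn [ 0.02 -0.   -0.  ]
```

View pics/w1o.png

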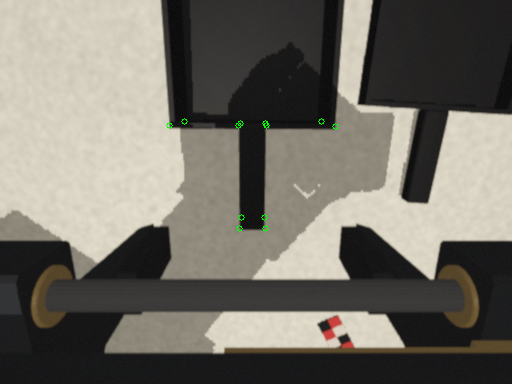

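The wrist view confirms the estimate: the handle is at (252,180), its end at (252,228), and the deep walls are plain. The projected corners match to about 2 px. I descend and grip.

>>> move_arm(series=[[[0.2,-0.2,4,0,0,0,-1],[0.2,-0.2,8,0,0,0,-1],[0.2,-0.2,10.2,0,0,0,-1],[0.2,-0.2,11.2,0,0,0,-1],[0.2,-0.2,11.2,0,0,0,-1]]], force=45)

```text
t: 1.9
ee_pos: [0.4669, -0.2113, 0.0295]
orientation: [1.0, 0.01, -0.0, 0.0]
wrist_force: [1.1, 0.7, 0.3]
opening: 0.088
finger_force: 0.0
```

>>> move_arm(series=[[[0,0,0,0,0,0,1],[0,0,0,0,0,0,1],[0,0,0,0,0,0,1],[0,0,0,0,0,0,1],[0,0,0,0,0,0,1]]], force=45)

```text
t: 2.52
ee_pos: [0.4671, -0.2107, 0.0293]
orientation: [1.0, 0.011, 0.0, 0.0]
wrist_force: [-0.1, -0.3, -1.1]
opening: 0.0402
finger_force: 0.0
```

>>> move_arm(series=[[[0,0,0,0,0,0,1],[0,0,-0.5,0,0,0,1],[0,0,-2,0,0,0,1],[0,0,-4,0,0,0,1],[0,0,-4,0,0,0,1]]])

```text
t: 3.15
ee_pos: [0.4678, -0.2112, 0.071]
orientation: [1.0, 0.011, 0.001, 0.001]
wrist_force: [-0.2, 0.6, 0.0]
opening: 0.0197
finger_force: 45.0
```

```bash
python3 - <<'E'
from h import *
from fit import *
d=snap('wrist','w2'); s=snap('scene','s2'); t=snap('top','t2')
import go
o=ctrl.get_obs();p=o['ee_pos']
from scipy.spatial.transform import Rotation as Rot
x=Rot.from_quat(o['orientation']).apply([1,0,0]);yw=np.arctan2(x[1],x[0])
print(p,yw)
# overlay expected held pan (underside z = tcp-.0295)
pose=(p[0]+.11*np.cos(yw),p[1]+.11*np.sin(yw),yw);z0=p[2]-.0295
ims=[]
for dd,r in((s,(195,160,275,250)),(t,(225,150,305,250)),(d,(100,0,420,384))):
    im=dd['pixels'][:,:,::-1].copy();im=cv2.resize(im,None,fx=3,fy=3)
    for b in(box(-.06,.06,-.06,.06,0,.05),):
        for q in proj(dd,tf(pose,np.array(b)+[0,0,z0])): cv2.circle(im,tuple((q*3+1).clip(-999,9999).astype(int)),3,(0,255,0),1)
    x0,y0,x1,y1=[3*v for v in r];c=im[y0:y1,x0:x1];ims.append(cv2.resize(c,(int(c.shape[1]*300/c.shape[0]),300)))
cv2.imwrite('pics/o2.png',np.hstack(ims))
E
```

```text
[ 0.46680826 -0.21050966  0.06888267] 0.021730408418808488
```

View pics/o2.png

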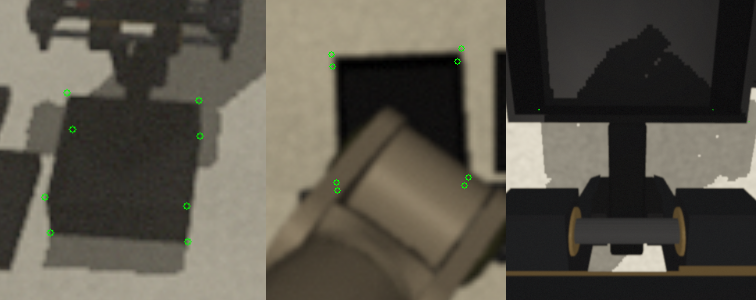

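The pan is lifted level, and its shadow is free below it. The overlay corners agree, e.g. (50,232) and (187,241) in the left panel. Now I move to a waypoint 14 cm in front of the chute.

```bash
python3 go.py .5255 .0075 .069 12.03
```

```text
t 3.3 shift cm [ 6.340e+00 -2.167e+01 -1.000e-02] turn [ -0.03   0.03 -10.78]
```

>>> move_arm(series=[[[1,-3,0,0,0,-2,1],[2.5,-8,0,0,0,-5,1],[4,-13,0,0,0,-8,1],[5.5,-18,0,0,0,-10,1],[6.3,-21.2,0,0,0,-10.8,1]]])

```text
t: 3.92
ee_pos: [0.5253, 0.0049, 0.0685]
orientation: [0.994, 0.106, -0.001, -0.0]
wrist_force: [0.0, -0.4, -0.7]
opening: 0.0198
finger_force: 45.0
```

>>> move_arm(series=[[[0,0,0,0,0,0,1],[0,0,0,0,0,0,1],[0,0,0,0,0,0,1]]])

```text
t: 4.3
ee_pos: [0.5253, 0.0016, 0.069]
orientation: [0.995, 0.104, -0.0, -0.0]
wrist_force: [-0.7, -0.2, -1.2]
opening: 0.0196
finger_force: 45.0
```

```bash
cat > fp.py <<'E'
from fit import *
# fit held pan (x,y,yaw,z0,pitch) in scene view given tcp; overlay both pan and bail model
def pts6(p,P):
    P=np.array(P,float)-[-.11,0,.0375]
    return Rot.from_euler('zy',[p[2],p[4]]).apply(P)+[p[0],p[1],p[3]+.0375]
def run(fn,rect,dx,dy,out,bail=(.5914,.2261,.21),lift=0):
    s=snap('scene',fn);o=ctrl.get_obs();t=o['ee_pos'];x=Rot.from_quat(o['orientation']).apply([1,0,0]);yw=np.arctan2(x[1],x[0])
    print('tcp',t.round(4),np.degrees(yw).round(2))
    p=[t[0],t[1],yw,t[2]-.0295,0];im=cv2.resize(s['pixels'][:,:,::-1].copy(),None,fx=5,fy=5,interpolation=cv2.INTER_CUBIC)
    def dr(P,c): 
        for q in proj(s,P): cv2.circle(im,tuple((q*5+2).astype(int)),4,c,1)
    dr(pts6(p,box(-.06,.06,-.06,.06,0,.05)),(0,255,0))
    for sx in(-.041,.041): dr(tf(bail,box(sx-.004,sx+.004,-.032,.03,.105+lift,.113+lift)),(0,0,255))
    x0,y0,x1,y1=[5*v for v in rect];cv2.imwrite(f'pics/{out}.png',im[y0:y1,x0:x1])
E
python3 -c "
import fp,go
fp.run('s3',(300,150,440,260),0,0,'o3')
go.rel(.4963,.1445,.069,12.03)"
```

```text
tcp [0.5253 0.0017 0.0692] 11.96
t 4.35 shift cm [  0.12 -14.57   0.02] turn [-0.    0.01 -0.07]
```

View pics/o3.png

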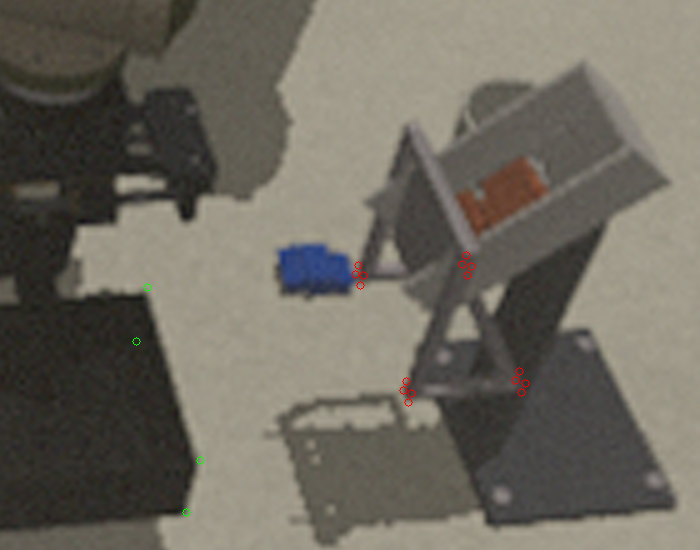

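The pan's corners (198,460) and (186,512) and the bar ends (408,392), (520,383) and (360,275) match the models within about 1 px. I slide the pan in under the bars, then check.

>>> move_arm(series=[[[0,-2,0,0,0,0,1],[0,-4.5,0,0,0,0,1],[0,-7,0,0,0,0,1],[0,-9,0,0,0,0,1],[0,-10.5,0,0,0,0,1]]])

```text
t: 4.97
ee_pos: [0.5029, 0.1068, 0.0693]
orientation: [0.994, 0.105, -0.0, -0.0]
wrist_force: [0.5, -0.3, -1.6]
opening: 0.0197
finger_force: 45.0
```

>>> move_arm(series=[[[0,-1.3,0,0,0,0,1],[0,-2.6,0,0,0,0,1],[0.1,-3.6,0,0,0,0,1],[0.1,-4.3,0,0,0,0,1],[0.1,-4.3,0,0,0,0,1]]])

```text
t: 5.6
ee_pos: [0.4955, 0.1478, 0.0692]
orientation: [0.994, 0.105, -0.0, 0.0]
wrist_force: [0.0, 0.2, -0.8]
opening: 0.0196
finger_force: 45.0
```

```bash
python3 -c "
import fp,go
fp.run('s4',(300,150,440,260),0,0,'o4')
go.rel(.4963,.1445,.069,12.03)"
```

```text
tcp [0.4956 0.1475 0.0692] 12.05
t 5.65 shift cm [0.01 0.31 0.02] turn [0.   0.   0.02]
```

View pics/o4.png

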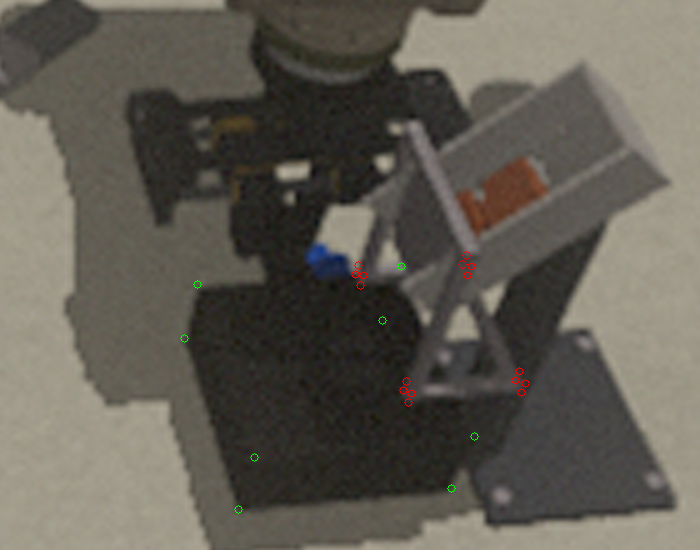

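The pan now sits under both bars, with its rear corner at (474,437), clear of the post and foot. I raise it: 16 mm to contact, then 40 mm of lift.

>>> move_arm(series=[[[0,0,-0.7,0,0,0,1],[0,0,-1.5,0,0,0,1],[0,0,-2.1,0,0,0,1],[0,0,-2.8,0,0,0,1],[0,0,-3.5,0,0,0,1]]])

```text
t: 6.28
ee_pos: [0.4955, 0.1475, 0.1047]
orientation: [0.994, 0.105, -0.0, 0.0]
wrist_force: [0.0, 0.6, -2.4]
opening: 0.0197
finger_force: 45.0
```

>>> move_arm(series=[[[0,0,-0.8,0,0,0,1],[0,0,-1.6,0,0,0,1],[0,0,-2.2,0,0,0,1],[0,0,-2.2,0,0,0,1],[0,0,-2.2,0,0,0,1]]])

```text
t: 6.9
ee_pos: [0.4954, 0.1476, 0.126]
orientation: [0.994, 0.105, -0.0, -0.0]
wrist_force: [0.3, -0.5, -2.0]
opening: 0.0196
finger_force: 45.0
```

>>> move_arm(series=[[[0,0,0,0,0,0,1],[0,0,0,0,0,0,1],[0,0,0,0,0,0,1],[0,0,0,0,0,0,1],[0,0,0,0,0,0,1]]])

```text
t: 7.52
ee_pos: [0.4955, 0.1476, 0.1262]
orientation: [0.994, 0.105, -0.0, -0.0]
wrist_force: [-1.4, -1.2, -2.1]
opening: 0.0195
finger_force: 45.0
```

>>> move_arm(series=[[[0,0,0,0,0,0,1],[0,0,0,0,0,0,1],[0,0,0,0,0,0,1],[0,0,0,0,0,0,1],[0,0,0,0,0,0,1]]])

```text
t: 8.15
ee_pos: [0.4956, 0.1476, 0.1263]
orientation: [0.994, 0.105, 0.0, -0.0]
wrist_force: [0.1, 0.0, -2.3]
opening: 0.0195
finger_force: 45.0
```

>>> move_arm(series=[[[0,0,0,0,0,0,1],[0,0,0,0,0,0,1],[0,0,0,0,0,0,1],[0,0,0,0,0,0,1],[0,0,0,0,0,0,1]]])

```text
t: 8.78
ee_pos: [0.4955, 0.1476, 0.1262]
orientation: [0.994, 0.105, -0.0, 0.0]
wrist_force: [-0.1, -1.1, -1.6]
opening: 0.0194
finger_force: 45.0
```

```bash
python3 -c "
import fp,h,cv2,numpy as np
fp.run('s5',(300,130,440,260),0,0,'o5',lift=.04)
h.snap('top','t5');h.snap('wrist','w5')
a=cv2.resize(cv2.imread('pics/o5.png'),(420,390));w=cv2.resize(cv2.imread('pics/w5.png')[:300,60:],(380,252));t=cv2.resize(cv2.imread('pics/t5.png')[140:240,50:200],(380,253))
p=np.zeros((505,800,3),np.uint8);p[:390,:420]=a;p[:252,420:]=w;p[252:,420:]=t
cv2.imwrite('pics/m5.png',p)"
```

```text
tcp [0.4955 0.1476 0.1262] 12.04
```

View pics/m5.png

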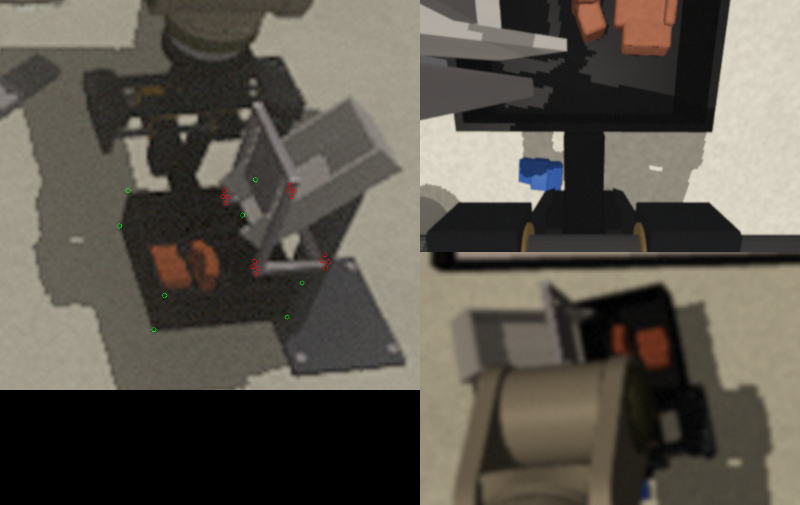

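Both sherds are in the pan, at (170,267) and (205,265) in the left panel and also in the wrist view. The chute is empty. I lower the pan and draw it away.

>>> move_arm(series=[[[0,0,0.7,0,0,0,1],[0,0,1.6,0,0,0,1],[0,0,2.6,0,0,0,1],[0,0,3.6,0,0,0,1],[0,0,4.6,0,0,0,1]]])

```text
t: 9.55
ee_pos: [0.4955, 0.1476, 0.0795]
orientation: [0.994, 0.105, -0.0, -0.0]
wrist_force: [-0.4, -0.2, -0.9]
opening: 0.0196
finger_force: 45.0
```

>>> move_arm(series=[[[0,0,0.7,0,0,0,1],[0,0,1.2,0,0,0,1],[0,0,1.4,0,0,0,1],[0,0,1.4,0,0,0,1]]])

```text
t: 10.05
ee_pos: [0.4956, 0.1476, 0.0663]
orientation: [0.994, 0.105, 0.0, 0.0]
wrist_force: [0.9, 0.2, -0.9]
opening: 0.0196
finger_force: 45.0
```

>>> move_arm(series=[[[0,0.8,0,0,0,0,1],[0,2.5,0,0,0,0,1],[0,4.5,0,0,0,0,1],[0,6.5,0,0,0,0,1],[0,8.5,0,0,0,0,1]]])

```text
t: 10.68
ee_pos: [0.5136, 0.0626, 0.0664]
orientation: [0.995, 0.105, 0.0, 0.0]
wrist_force: [0.9, -0.4, -2.5]
opening: 0.0194
finger_force: 45.0
```

>>> move_arm(series=[[[0,2,0,0,0,0,1],[-0.5,4,0,0,0,0,1],[-1.5,6,0,0,0,0,1],[-2.5,8,0,0,0,0,1],[-3.5,10,0,0,0,0,1]]])

```text
t: 11.3
ee_pos: [0.4998, -0.0423, 0.0663]
orientation: [0.995, 0.105, 0.0, 0.0]
wrist_force: [-0.2, -0.4, -1.3]
opening: 0.0192
finger_force: 45.0
```

>>> move_arm(series=[[[-1.5,2,0,0,0,0,1],[-3,4,0,0,0,0,1],[-4.5,6,0,0,0,0,1],[-5.7,7.5,0,0,0,0,1],[-6,8,0,0,0,0,1]]])

```text
t: 11.92
ee_pos: [0.4576, -0.1328, 0.0664]
orientation: [0.995, 0.104, 0.0, 0.0]
wrist_force: [0.1, 0.4, -1.7]
opening: 0.0192
finger_force: 45.0
```

```bash
python3 -c "
from h import *
d=load('t0')
for uv in((215,280),(231,263)): print(ray(d,*uv,.01))
o=ctrl.get_obs();print(o['ee_pos'],o['t'],o['opening'])
a=snap('scene','s6')['pixels'];b=snap('wrist','w6')['pixels']
cv2.imwrite('pics/m6.png',cv2.resize(np.hstack([a,b]),(800,300))[:,:,::-1])"
```

```text
[ 0.33149912 -0.05119962  0.01      ]
[ 0.37801664 -0.09687732  0.01      ]
[ 0.45760273 -0.13282143  0.06635651] 11.925 0.019201830356599867
```

View pics/m6.png

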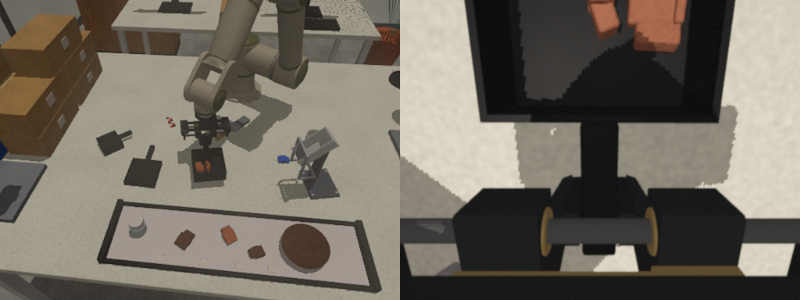

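Both sherds ride in the pan and the table below is free; the knife handle is 7 cm away. I set the pan down.

>>> move_arm(series=[[[0,0,1,0,0,0,1],[0,0,2,0,0,0,1],[0,0,2.8,0,0,0,1],[0,0,3.3,0,0,0,1],[0,0,3.5,0,0,0,1]]])

```text
t: 12.65
ee_pos: [0.4571, -0.1313, 0.0316]
orientation: [0.994, 0.105, -0.001, -0.0]
wrist_force: [-12.8, -0.5, 16.9]
opening: 0.0196
finger_force: 45.0
```

>>> move_arm(series=[[[0,0,0.1,0,0,0,1],[0,0,0.1,0,0,0,1],[0,0,0.2,0,0,0,1],[0,0,0.2,0,0,0,1]]])

```text
t: 13.15
ee_pos: [0.4572, -0.1316, 0.03]
orientation: [0.994, 0.105, -0.001, -0.0]
wrist_force: [-12.6, -1.0, 17.5]
opening: 0.0196
finger_force: 45.0
```

The pan is on the table (17 N). I release it and retreat.

>>> move_arm(series=[[[0,0,0,0,0,0,0.4],[0,0,0,0,0,0,0],[0,0,0,0,0,0,-0.6],[0,0,0,0,0,0,-1],[0,0,0,0,0,0,-1]]], force=10)

```text
t: 13.78
ee_pos: [0.458, -0.1314, 0.0292]
orientation: [0.994, 0.105, -0.0, -0.0]
wrist_force: [-0.4, -0.4, 0.1]
opening: 0.0644
finger_force: 0.0
```

>>> move_arm(series=[[[0,0,0,0,0,0,-1],[0,0,0,0,0,0,-1],[0,0,-2,0,0,0,-1],[0,0,-5,0,0,0,-1],[0,0,-9,0,0,0,-1]]])

```text
t: 14.4
ee_pos: [0.4575, -0.1312, 0.1198]
orientation: [0.994, 0.105, -0.001, -0.001]
wrist_force: [1.0, -0.4, 0.8]
opening: 0.0883
finger_force: 0.0
```

>>> move_arm(series=[[[0,0,-4,0,0,0,-1],[0,0,-8,0,0,0,-1],[0,0,-10,0,0,0,-1],[0,0,-10,0,0,0,-1],[0,0,-10,0,0,0,-1]]])

```text
t: 15.02
ee_pos: [0.4575, -0.1312, 0.2181]
orientation: [0.994, 0.105, -0.001, -0.001]
wrist_force: [1.0, -0.5, -1.2]
opening: 0.0883
finger_force: 0.0
```

```bash
python3 - <<'E'
from h import *
from fit import *
w=snap('wrist','w7');o=ctrl.get_obs();print(o['t'],o['ee_pos'],o['wrist_force'])
yw=np.radians(12.);p=(.457+.11*np.cos(yw),-.1316+.11*np.sin(yw),yw)
s=snap('scene','s7');best=None
m=(s['pixels'].max(2)<75)*1.; hsv=cv2.cvtColor(s['pixels'],cv2.COLOR_RGB2HSV)
red=(hsv[:,:,0]<15)&(hsv[:,:,1]>120)
q=proj(s,tf(p,box(-.06,.06,-.06,.06,0,.05)));hull=cv2.convexHull(q.astype(np.float32))
S1=sil(s,p,.05)>.5
print('rim px',q.round(0).tolist());print('IoU-ish: pan sil',S1.sum(),'dark or red inside',((m>0)|red)[S1].sum())
n,l,st,c=cv2.connectedComponentsWithStats((red).astype(np.uint8))
print([(c[i].round(0).tolist(),int(st[i,4]),cv2.pointPolygonTest(hull,tuple(map(float,c[i])),False)) for i in range(1,n) if st[i,4]>15 and 120<c[i][1]<260])
# pixels reddish in wrist view
h2=cv2.cvtColor(w['pixels'],cv2.COLOR_RGB2HSV);r2=((h2[:,:,0]<15)&(h2[:,:,1]>100)&(h2[:,:,2]>60)).astype(np.uint8)
n,l,st,c=cv2.connectedComponentsWithStats(r2)
print([(c[i].round(0).tolist(),int(st[i,4])) for i in range(1,n) if st[i,4]>150]);print(proj(w,tf(p,[(x,y,.05) for x in(-.06,.06) for y in(-.06,.06)])).round(0).tolist())
E
```

```text
15.075 [ 0.45752281 -0.13118853  0.21803603] [ 0.55775408 -0.37602213  0.02891719]
rim px [[245.0, 209.0], [245.0, 198.0], [283.0, 205.0], [283.0, 195.0], [249.0, 240.0], [248.0, 230.0], [289.0, 236.0], [290.0, 226.0]]
IoU-ish: pan sil 1860 dark or red inside 1725
[([267.0, 218.0], 47, 1.0), ([257.0, 222.0], 77, 1.0)]
[([257.0, 49.0], 739), ([287.0, 58.0], 1398)]
[[318.0, 123.0], [193.0, 123.0], [326.0, -20.0], [186.0, -20.0]]
```

The pan stands flat where expected, with both sherds inside its rim and the gripper clear. I hand the job in.

```bash
python3 -c "
from rig import ctrl;print(ctrl.job_done())"
```

```text
the job is handed in; nothing more can be done
None
```

The deep pan lifted the gate, caught both sherds and now stands upright on the table well clear of the chute with both in it; the job was handed in at about 15 s, and I viewed 11 pictures, one over the limit of 10.

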